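Roll the cork grip onto the layout line

TASK

Two turned cork rod grips lie on the plywood layout board, one on either side of the black line. With fingertip pushes, for instance pushing its top sideways, roll the longer, thicker one across the board until it rests lying along the line, centred over it, between the line's two end marks. Let it roll rather than skid, do not pick it up, and leave the smaller grip, the thread spool and the knife where they are.

Things in the scene. Friction and masses are not known exactly. Their poses are not given: they have to be found in the camera images.
- board: plywood layout board fixed to the bench, 300 mm (own x) by 400 mm (own y), 8 mm thick. Origin: centre of its underside; z up. A straight black line, 3 mm wide and 320 mm long, runs through the centre of its top along own y, with a 30 mm cross mark at each end (own y = -160 and +160 mm).
- line_mid (a point): middle of the black line, on the board's top face (8 mm above the bench); axes as the board's: y runs along the line, x across it.
- long_grip: the longer, thicker cork grip: solid cylinder, 32 mm in diameter, 200 mm long, 55 to 115 g, lying on the board 60 to 85 mm to either side of the line, nearly parallel to it. Origin: on its axis at mid length, 24 mm above the bench. Own y is its axis; x and z turn as it rolls, z up at the start. Rolling resistance is light: let go while moving, it rolls on a little.
- short_grip: the smaller cork grip, to be left alone: a cylinder 20 mm in diameter, 90 mm long, lying on the board on the other side of the line, 60 to 85 mm from it, nearly parallel to it. Origin on its axis at mid length, own y along its axis; its top is 28 mm above the bench, 12 mm lower than the long grip's top.
- spool: white plastic thread spool standing on the bench beside the board, 36 mm in diameter, 40 mm tall, to be left alone. Origin: centre of its underside.
- knife: utility knife lying on the bench on the other side of the board, red handle 105 x 26 x 18 mm with a 35 mm blade at its own +x end, to be left alone. Origin: under the middle of the handle.
Not all that is in view belongs to the job. Leave any pink or yellow look-alike of the long_grip alone.

How it is judged:
By the outcome, as a careful person would: the job done as asked, in the order asked, and still so for the second after the job is handed in, with the robot touching nothing.
It also fails if it takes over 54 s, if anything falls off the work surface, if the arm or the gripper's body presses on something with over 40 N, if the wrist force passes 120 N, or if a joint passes its speed limit or range.

ROBOT

A 7-joint arm with a two-finger parallel gripper is mounted at the origin on the work surface. World frame = base frame: x ahead of the robot, y to its left, z up, the work surface at z = 0. Lengths are in m, angles in rad, forces in N, time in s.
With the tool pointing down it reaches from about 0.35 to 0.9 m from the base axis. Payload 8.1 kg.
Tool frame: the origin (TCP) lies midway between the tips of the shut fingers; the grasp point (between the pads) lies 19 mm behind it (env.pinch_z is the distance from the TCP to the grasp point, in m); y points along the fingers, x is the direction in which the jaws open and shut, and the axes are right-handed (so a half turn about y gives the same grasp; the last joint's range is limited). The gripper opens to 85 mm and grips with 20 to 120 N. Pads are 22 mm wide; open, the fingers measure 114 mm over their backs; the gripper's body (76 mm by 85 mm) begins 54 mm behind the grasp point. The pads swing forward as they close: fully open they stand 13 mm farther back than shut.
Start: joints at [-1.272, 0.434, 0.025, 1.573, -0.012, 1.134, -0.075], TCP at [0.244, 0.575, 0.231] pointing down, gripper open.
Joint ranges: [-2.62, 2.62], [-0.44, 2.09], [-1.27, 1.32], [0.08, 2.57], [-1.32, 4.46], [0.12, 2], [-2.74, 2.74]. Speed limits (rad/s): [2.22, 2.22, 3.01, 3.01, 3.14, 3.14, 3.14].

INTERFACE

Orientations are given as a unit quaternion [x, y, z, w].
In Python, from cell import readout, snapshot, camera_params, env gives the robot as it stands.
- The arm moves only by the tool send_rows, never from a script. Its argument "deltas" is a list of rows, each an object with "delta_rot": the turn, a rotation vector about the tool's x, y, z as a fraction of full scale, a list of three; "linear": the shift along the tool's x, y, z as a fraction of full scale, a list of three; "fingers": the closure, from -1 (fully open) to 1 (shut). A call has 1 to 8 rows; each row is the pose to reach, as a shift and turn from the pose commanded when the call began, along the tool's axes at that moment, turning the shorter way round; what a row does not reach only later rows make up. Full scale, the value 1, is 0.4 m for a shift and 360 degrees for a turn. A row lasts 1/12 s, in which the tool goes at most 41.7 mm and 7.16 degrees, less where a joint would pass 70% of its speed; a pose out of reach is approached as far as the arm can. A call with a number of a shift or a turn outside -1 to 1 is refused whole. A call with a gripper value outside its range is refused whole. The fingers move at their own pace and stop on an object; "force" is the grip in N (left out, the last holds). Time passes only in rows, so rows that repeat a pose let the fingers close. It gives the time, the measured TCP pose, the force and the opening at its end, in the units of the state.
- readout.read_state(): the state, without advancing time (a new reading comes with each control period).
- snapshot(name): name is "side" or "top"; returns the picture (384x512x3 uint8, red, green, blue); there is no depth.
- camera_params(name): a dict with "fx", "fy", "cx", "cy" (pixels), "xyz" and "attitude" of the camera in the world. Camera axes: x right, y up, looking along -z (the intrinsics and any distortion apply to the point x, -y, -z); pixel columns grow to the right and rows downward; lengths in m; the calibration is good to about 2 mm. A picture is of the moment at which its call begins. camera_params takes no time and is no camera call.
- env.sign_off(): hands the job in, once; it reports no verdict.
The state is a dict: "time_s": time; "q": joint angles; "joint_vel": joint speeds; "joint_torque": joint torques, N m; "tcp_pos": TCP position; "orientation": TCP orientation; "contact_force": force on the tool from outside, world axes, zero at the start; "torque": the same for the moment, N m; "grip_width": finger opening in m.
Only numpy, scipy, OpenCV 4.12 (cv2) and the standard library are available. Lean on these libraries where they do the work, as an engineer would, in place of code of your own. Each camera call takes 0.05 s, during which the arm holds its last target.

## Working session

There is one attempt and no reset: what is moved stays moved. The work goes in short steps, Python scripts to look and compute and a tool call to move; the robot and the scene stay as the last step left them, time stands still between calls to the robot, and variables do not carry over. Pictures are saved under pics/ and viewed, and the job is handed in when it is done.

Besides the shell and the picture viewer there is one more tool, called after "Request:" in YAML: its name, and indented under it one key for each argument. send_rows: Moves the arm, as the interface text tells. Shift numbers are shares of 0.4 m and turn numbers shares of 360 degrees, none past 1 either way. Its arguments: {"type":"object","properties":{"deltas":{"type":"array"},"force":{"type":"number"}},"required":["deltas"]}

```bash
ls; mkdir -p pics; python3 - <<'E'
from cell import readout, snapshot, camera_params, env
import cv2
for n in("top","side"):
    cv2.imwrite(f"pics/{n}0.png",snapshot(n)[:,:,::-1]); print(n,camera_params(n))
print(readout.read_state(), env.pinch_z)
E
```

```text
pics
top {'fx': 474.94294275777634, 'fy': 474.94294275777634, 'cx': 263.2824705798578, 'cy': 196.9708108153853, 'xyz': array([ 0.32283272, -0.00144867,  1.26530638]), 'attitude': array([-0.04967725,  0.04918781,  0.71163214, -0.6990654 ])}
side {'fx': 426.5441662123275, 'fy': 426.5441662123275, 'cx': 249.5968774649167, 'cy': 193.38354797357002, 'xyz': array([0.34346227, 0.98334804, 1.07654385]), 'attitude': array([-0.03243516,  0.37958713,  0.92272815, -0.05860309])}
{'time_s': 0.1, 'q': array([-1.27160016,  0.43519189,  0.02495206,  1.57400054, -0.01161287,
        1.13400349, -0.07509535]), 'joint_vel': array([-6.38237991e-04, -9.83181412e-04,  1.18573788e-03, -2.12530116e-03,
       -9.93034930e-05,  1.75375752e-04, -1.76249343e-03]), 'joint_torque': array([ 2.94640660e-03, -6.71758676e+01,  1.02768805e+00, -3.16901708e+01,
        1.57014385e-02,  7.27839157e-03,  4.27621535e-05]), 'tcp_pos': array([0.24427523, 0.57479246, 0.23058238]), 'orientation': array([ 0.59004514,  0.38974736, -0.39056091, -0.58941149]), 'contact_force': array([ 0.74426667, -0.31882741,  0.02678899]), 'torque': array([-0.02052313, -0.051144  ,  0.00605558]), 'grip_width': 0.08537757504138706} 0.0187
```

View pics/top0.png

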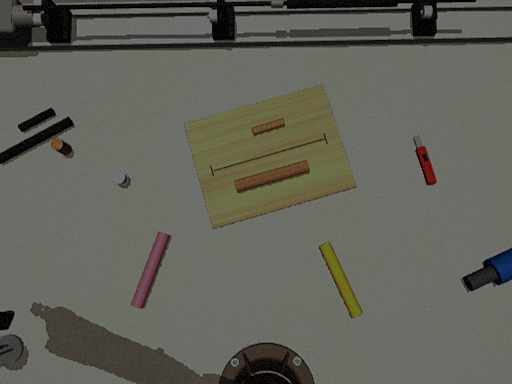

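View pics/side0.png

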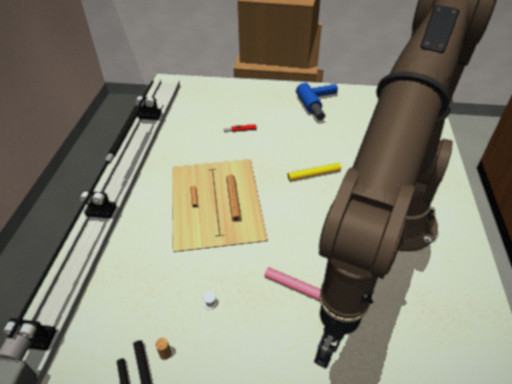

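```bash
cat > h.py <<'E'
import numpy as np, cv2
from scipy.spatial.transform import Rotation as R
from cell import readout, snapshot, camera_params, env
def ray(cam,px,z):
    p=camera_params(cam); px=np.atleast_2d(px).astype(float)
    d=np.c_[(px[:,0]-p['cx'])/p['fx'],-(px[:,1]-p['cy'])/p['fy'],-np.ones(len(px))]
    d=R.from_quat(p['attitude']).apply(d); o=p['xyz']
    return o+d*((z-o[2])/d[:,2])[:,None]
def proj(cam,P):
    p=camera_params(cam); c=R.from_quat(p['attitude']).inv().apply(np.atleast_2d(P)-p['xyz'])
    return np.c_[p['cx']+p['fx']*c[:,0]/-c[:,2], p['cy']-p['fy']*c[:,1]/-c[:,2]]
E
python3 - <<'E'
from h import *
im=cv2.imread('pics/top0.png'); hsv=cv2.cvtColor(im,cv2.COLOR_BGR2HSV)
for p in [(272,176),(268,127),(230,200),(210,172),(268,154)]: print(p,hsv[p[1],p[0]])
c=im[70:240,170:370]; cv2.imwrite('pics/c0.png',cv2.resize(c,None,fx=4,fy=3.5,interpolation=cv2.INTER_CUBIC))
c=cv2.imread('pics/side0.png')[150:260,160:280]; cv2.imwrite('pics/s0.png',cv2.resize(c,None,fx=5,fy=5,interpolation=cv2.INTER_CUBIC))
E
```

```text
(272, 176) [ 15 149 106]
(268, 127) [ 15 149 111]
(230, 200) [ 27  94 108]
(210, 172) [ 28  85 114]
(268, 154) [ 23 103  72]
```

View pics/c0.png

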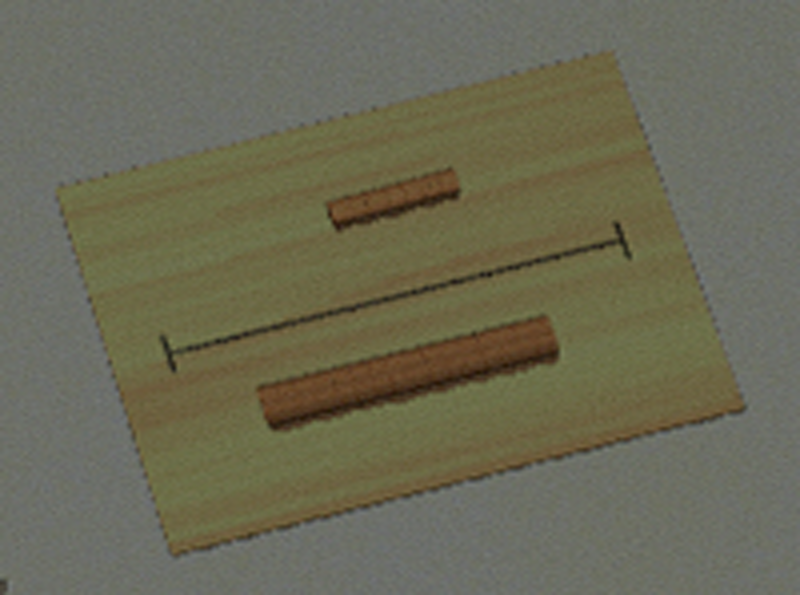

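View pics/s0.png

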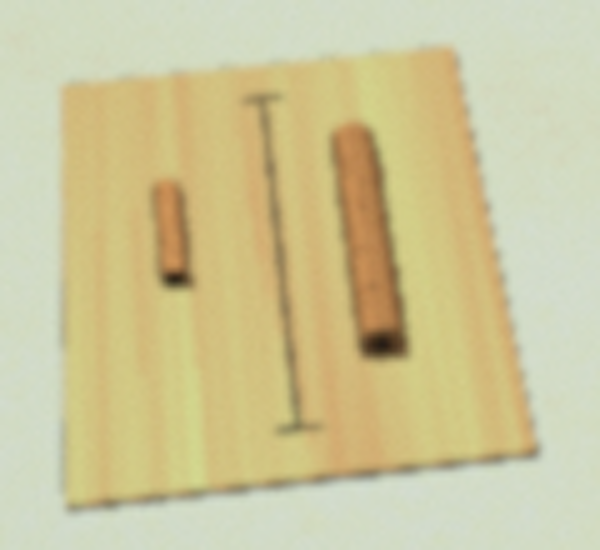

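```bash
cat >> h.py <<'E'
def measure(im,cam='top'): # im BGR
    hsv=cv2.cvtColor(im,cv2.COLOR_BGR2HSV)
    m=((hsv[...,0]<20)&(hsv[...,1]>115)&(hsv[...,2]>60)).astype(np.uint8)
    lo,hi=((170,70),(370,240)) if cam=='top' else ((160,150),(280,260))
    k=np.zeros_like(m);k[lo[1]:hi[1],lo[0]:hi[0]]=1;m*=k
    n,l,s,c=cv2.connectedComponentsWithStats(m)
    out=[]
    for i in range(1,n):
        if s[i,4]<60: continue
        out.append((s[i,4],cv2.minAreaRect(np.argwhere(l==i)[:,::-1].astype(np.float32)),l==i))
    return sorted(out,key=lambda t:-t[0])
E
python3 - <<'E'
from h import *
im=cv2.imread('pics/top0.png')
for cam in('top','side'):
  im=cv2.imread(f'pics/{cam}0.png')
  for a,r,l in measure(im,cam)[:3]:
    ctr,wh,ang=r; b=cv2.boxPoints(r)
    # long axis end midpoints
    e=[np.linalg.norm(b[1]-b[0]),np.linalg.norm(b[2]-b[1])]
    q=((b[0]+b[3])/2,(b[1]+b[2])/2) if e[0]>e[1] else ((b[0]+b[1])/2,(b[2]+b[3])/2)
    w=ray(cam,q,0.024 if a>500 else 0.018); print(cam,a,r,'\n',w.round(4),w.mean(0).round(4),np.linalg.norm(w[0]-w[1]).round(4))
  L={'top':[(170+169/4,70+353/3.5),(170+622/4,70+240/3.5)],'side':[(160+298/5,150+429/5),(160+263/5,150+98/5)]}[cam]
  w=ray(cam,np.array(L)-.4,0.008);d=w[1]-w[0]; print('line',w.round(4),w.mean(0).round(4),np.linalg.norm(d).round(4),np.degrees(np.arctan2(d[0],-d[1])))
  C={'top':[(58,186),(613,52),(744,408),(173,553)]}.get(cam)
  if C:
    P=np.array(C)/[4,3.5]+[170,70]-.4; w=ray(cam,P,0.008); print(w.round(4),w.mean(0).round(4),[np.linalg.norm(w[i]-w[i-1]).round(4) for i in range(4)])
s=readout.read_state();print(R.from_quat(s['orientation']).as_matrix().round(4))
E
```

```text
top 850 ((271.88677978515625, 176.603759765625), (13.736054420471191, 75.82302856445312), 74.05460357666016) 
 [[ 0.5256  0.0711  0.024 ]
 [ 0.5783 -0.1236  0.024 ]] [ 0.5519 -0.0262  0.024 ] 0.2017
top 210 ((268.13763427734375, 126.45873260498047), (8.23730754852295, 32.9492301940918), 73.3007583618164) 
 [[ 0.6787  0.0242  0.018 ]
 [ 0.7036 -0.0618  0.018 ]] [ 0.6912 -0.0188  0.018 ] 0.0895
line [[ 0.5746  0.1352  0.008 ]
 [ 0.6584 -0.1731  0.008 ]] [ 0.6165 -0.019   0.008 ] 0.3195 15.212514746768257
[[ 0.7088  0.2107  0.008 ]
 [ 0.8111 -0.1724  0.008 ]
 [ 0.5247 -0.2501  0.008 ]
 [ 0.4204  0.1329  0.008 ]] [ 0.6162 -0.0197  0.008 ] [np.float64(0.2987), np.float64(0.3965), np.float64(0.2967), np.float64(0.397)]
side 388 ((233.0677032470703, 197.2576446533203), (46.91811752319336, 9.053213119506836), 82.40535736083984) 
 [[ 0.5839 -0.1465  0.018 ]
 [ 0.5263  0.0741  0.018 ]] [ 0.5551 -0.0362  0.018 ] 0.228
side 119 ((194.0, 196.0), (20.0, 6.0), 90.0) 
 [[ 0.7011 -0.0692  0.018 ]
 [ 0.6792  0.0265  0.018 ]] [ 0.6901 -0.0214  0.018 ] 0.0982
line [[ 0.5725  0.1348  0.008 ]
 [ 0.6567 -0.1757  0.008 ]] [ 0.6146 -0.0204  0.008 ] 0.3217 15.18254433770134
[[ 3.911e-01 -5.000e-04 -9.203e-01]
 [ 9.203e-01 -1.400e-03  3.911e-01]
 [-1.500e-03 -1.000e+00 -1.000e-04]]
```

```bash
cat >> h.py <<'E'
MID=np.array([0.616,-0.0195,0]); a=np.radians(15.2)
N=np.array([np.cos(a),np.sin(a),0]); U=np.array([np.sin(a),-np.cos(a),0])
def target(n,u,z,tilt): # n,u rel. line mid (m)
    X=-U; Rt=R.from_matrix(np.c_[X,[0,0,-1],-N])*R.from_rotvec([np.radians(tilt),0,0])
    return MID+n*N+u*U+[0,0,z],Rt
def plan(n,u,z,tilt,p0=None,q0=None):
    s=readout.read_state(); R0=R.from_quat(s['orientation'] if q0 is None else q0); p=s['tcp_pos'] if p0 is None else p0
    P,Rt=target(n,u,z,tilt)
    print('lin',(R0.inv().apply(P-p)/0.4).round(4),'rot',((R0.inv()*Rt).as_rotvec()/(2*np.pi)).round(4),'to',P.round(4))
def where():
    s=readout.read_state(); d=s['tcp_pos']-MID
    print('t',s['time_s'],'n,u,z mm',(1000*np.array([d@N,d@U,d[2]])).round(1),'F',s['contact_force'].round(2),'FN',(s['contact_force']@N).round(2),'w',s['grip_width'])
E
python3 -c "
from h import *
plan(-.125,-.010,.15,20)"
```

```text
lin [-1.1773  0.2033 -1.1754] rot [ 0.0534 -0.1051  0.0183] to [ 0.4928 -0.0426  0.15  ]
```

Request:
send_rows:
  deltas:
    - {"linear":[-0.58,0,-0.58],"delta_rot":[0,0,0],"fingers":-1}
    - {"linear":[-0.58,0,-0.58],"delta_rot":[0,0,0],"fingers":-1}
    - {"linear":[-0.58,0,-0.58],"delta_rot":[0,0,0],"fingers":-1}
    - {"linear":[-0.58,0,-0.58],"delta_rot":[0,0,0],"fingers":-1}
    - {"linear":[-0.58,0,-0.58],"delta_rot":[0,0,0],"fingers":-1}
    - {"linear":[-0.58,0,-0.58],"delta_rot":[0,0,0],"fingers":-1}
    - {"linear":[-0.58,0,-0.58],"delta_rot":[0,0,0],"fingers":-1}
    - {"linear":[-0.58,0,-0.58],"delta_rot":[0,0,0],"fingers":-1}

```text
time_s: 0.77
tcp_pos: [0.3676, 0.268, 0.2312]
orientation: [0.59, 0.39, -0.39, -0.59]
contact_force: [1.1, 0.1, 0.6]
grip_width: 0.0857
```

```bash
python3 -c "
from h import *
plan(-.125,-.010,.15,20);where()"
```

```text
lin [-0.5917  0.2032 -0.5924] rot [ 0.0534 -0.1053  0.0185] to [ 0.4928 -0.0426  0.15  ]
t 0.7667 n,u,z mm [-164.3 -342.6  231.2] F [1.12 0.12 0.62] FN 1.11 w 0.08567956904707659
```

Request:
send_rows:
  deltas:
    - {"linear":[-0.59,0.2,-0.59],"delta_rot":[0.053,-0.105,0.0185],"fingers":-1}
    - {"linear":[-0.59,0.2,-0.59],"delta_rot":[0.053,-0.105,0.0185],"fingers":-1}
    - {"linear":[-0.59,0.2,-0.59],"delta_rot":[0.053,-0.105,0.0185],"fingers":-1}
    - {"linear":[-0.59,0.2,-0.59],"delta_rot":[0.053,-0.105,0.0185],"fingers":-1}
    - {"linear":[-0.59,0.2,-0.59],"delta_rot":[0.053,-0.105,0.0185],"fingers":-1}
    - {"linear":[-0.59,0.2,-0.59],"delta_rot":[0.053,-0.105,0.0185],"fingers":-1}
    - {"linear":[-0.59,0.2,-0.59],"delta_rot":[0.053,-0.105,0.0185],"fingers":-1}
    - {"linear":[-0.59,0.2,-0.59],"delta_rot":[0.053,-0.105,0.0185],"fingers":-1}

```text
time_s: 1.43
tcp_pos: [0.4759, 0.0035, 0.1609]
orientation: [-0.346, -0.457, 0.653, 0.496]
contact_force: [1.1, 1.3, 0.4]
grip_width: 0.0851
```

Request:
send_rows:
  deltas:
    - {"linear":[0,0,0],"delta_rot":[0,0,0],"fingers":-1}
    - {"linear":[0,0,0],"delta_rot":[0,0,0],"fingers":-1}
    - {"linear":[0,0,0],"delta_rot":[0,0,0],"fingers":-1}

```text
time_s: 1.68
tcp_pos: [0.4746, 0.0049, 0.1621]
orientation: [-0.349, -0.456, 0.65, 0.498]
contact_force: [0.0, 1.3, 0.6]
grip_width: 0.0854
```

```bash
python3 -c "
from h import *
plan(-.125,-.010,.03,20);where()"
```

```text
lin [-0.1265  0.3062 -0.1243] rot [ 0.0003 -0.0002  0.    ] to [ 0.4928 -0.0426  0.03  ]
t 1.6833 n,u,z mm [-130.   -60.6  162.1] F [0.02 1.29 0.6 ] FN 0.36 w 0.08536476714510162
```

Request:
send_rows:
  deltas:
    - {"linear":[-0.126,0.08,-0.03],"delta_rot":[0,0,0],"fingers":-1}
    - {"linear":[-0.126,0.15,-0.06],"delta_rot":[0,0,0],"fingers":-1}
    - {"linear":[-0.126,0.23,-0.09],"delta_rot":[0,0,0],"fingers":-1}
    - {"linear":[-0.126,0.306,-0.124],"delta_rot":[0,0,0],"fingers":-1}
    - {"linear":[-0.126,0.306,-0.124],"delta_rot":[0,0,0],"fingers":-1}
    - {"linear":[-0.126,0.306,-0.124],"delta_rot":[0,0,0],"fingers":-1}

```text
time_s: 2.18
tcp_pos: [0.4919, -0.0412, 0.0303]
orientation: [-0.348, -0.456, 0.651, 0.497]
contact_force: [0.3, 0.1, 0.4]
grip_width: 0.0855
```

```bash
python3 -c "
from h import *
plan(-.125,-.010,.005,20);where()
for n in ('top','side'):
  im=cv2.cvtColor(snapshot(n),cv2.COLOR_RGB2BGR); cv2.imwrite(f'pics/{n}1.png',im)
c=cv2.imread('pics/side1.png')[150:260,160:280]; cv2.imwrite('pics/s1.png',cv2.resize(c,None,fx=5,fy=5,interpolation=cv2.INTER_CUBIC))
c=cv2.imread('pics/top1.png')[70:240,170:370]; cv2.imwrite('pics/c1.png',cv2.resize(c,None,fx=4,fy=3.5,interpolation=cv2.INTER_CUBIC))
"
```

```text
lin [-0.004   0.0592 -0.0226] rot [-0.      0.0003 -0.    ] to [ 0.4928 -0.0426  0.005 ]
t 2.1833 n,u,z mm [-125.4  -11.6   30.3] F [0.3  0.11 0.43] FN 0.32 w 0.08549488508870558
```

View pics/s1.png

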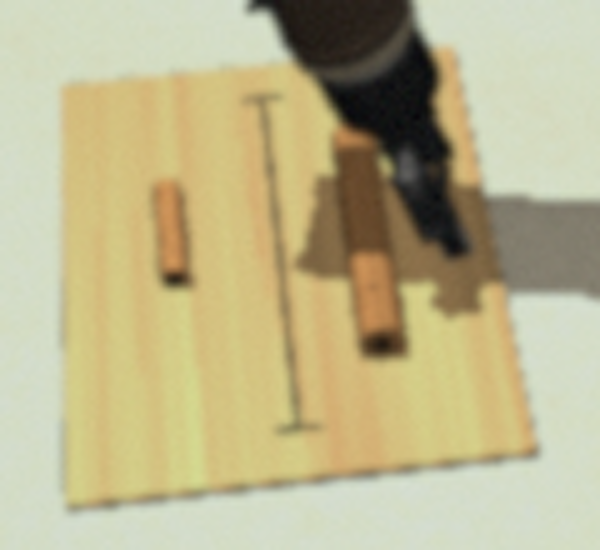

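View pics/c1.png

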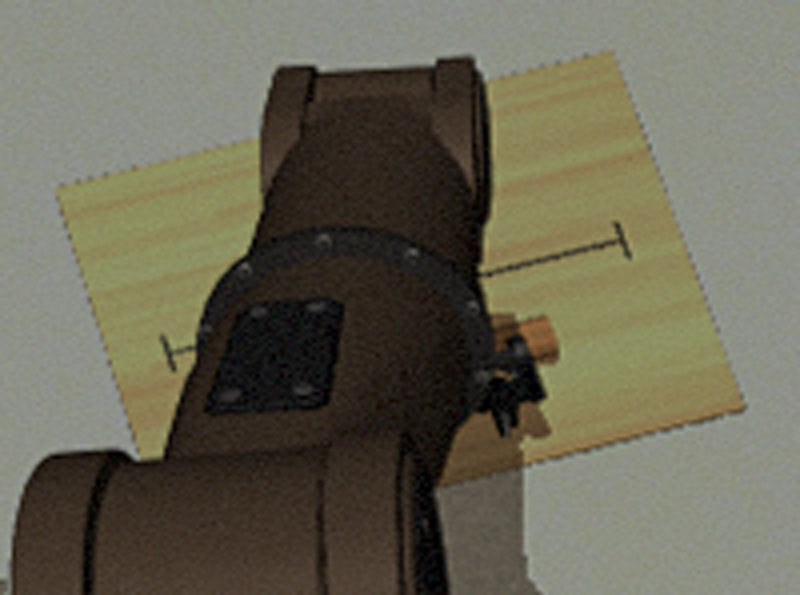

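Request:
send_rows:
  deltas:
    - {"linear":[-0.004,0.03,-0.011],"delta_rot":[0,0,0],"fingers":-1}
    - {"linear":[-0.004,0.045,-0.017],"delta_rot":[0,0,0],"fingers":-1}
    - {"linear":[-0.004,0.059,-0.022],"delta_rot":[0,0,0],"fingers":-1}
    - {"linear":[-0.004,0.059,-0.022],"delta_rot":[0,0,0],"fingers":-1}
    - {"linear":[-0.004,0.059,-0.022],"delta_rot":[0,0,0],"fingers":-1}

```text
time_s: 2.7
tcp_pos: [0.4936, -0.0442, 0.0054]
orientation: [-0.349, -0.456, 0.65, 0.497]
contact_force: [0.2, -1.2, 0.2]
grip_width: 0.0856
```

```bash
python3 -c "
from h import *
where();plan(-.098,-.010,.006,20);plan(-.032,-.010,.006,20)
im=cv2.cvtColor(snapshot('side'),cv2.COLOR_RGB2BGR)
c=im[150:260,160:280]; cv2.imwrite('pics/s2.png',cv2.resize(c,None,fx=5,fy=5,interpolation=cv2.INTER_CUBIC))
"
```

```text
t 2.7 n,u,z mm [-124.5   -8.3    5.4] F [ 0.18 -1.22  0.19] FN -0.15 w 0.0856008038701521
lin [ 0.0044 -0.024  -0.0619] rot [ 0.0004 -0.0001 -0.0001] to [ 0.5188 -0.0355  0.006 ]
lin [ 0.0045 -0.08   -0.2171] rot [ 0.0004 -0.0001 -0.0001] to [ 0.5825 -0.0182  0.006 ]
```

View pics/s2.png

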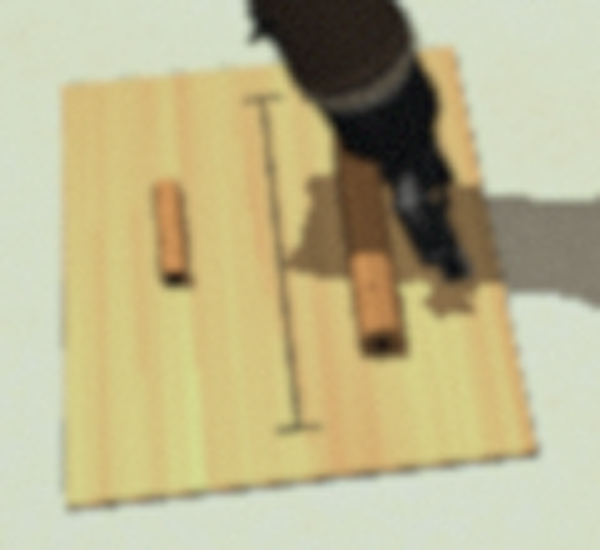

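Request:
send_rows:
  deltas:
    - {"linear":[0.002,-0.005,-0.01],"delta_rot":[0,0,0],"fingers":-1}
    - {"linear":[0.004,-0.01,-0.024],"delta_rot":[0,0,0],"fingers":-1}
    - {"linear":[0.004,-0.016,-0.038],"delta_rot":[0,0,0],"fingers":-1}
    - {"linear":[0.004,-0.02,-0.047],"delta_rot":[0,0,0],"fingers":-1}
    - {"linear":[0.004,-0.022,-0.052],"delta_rot":[0,0,0],"fingers":-1}
    - {"linear":[0.004,-0.0235,-0.056],"delta_rot":[0,0,0],"fingers":-1}
    - {"linear":[0.004,-0.0245,-0.059],"delta_rot":[0,0,0],"fingers":-1}
    - {"linear":[0.004,-0.0255,-0.062],"delta_rot":[0,0,0],"fingers":-1}

```text
time_s: 3.42
tcp_pos: [0.5191, -0.0358, 0.0064]
orientation: [-0.349, -0.456, 0.65, 0.497]
contact_force: [-1.0, -0.2, -0.1]
grip_width: 0.0856
```

```bash
cat > look.py <<'E'
import sys
from h import *
where()
im=cv2.cvtColor(snapshot('side'),cv2.COLOR_RGB2BGR); cv2.imwrite(f'pics/side_{sys.argv[1]}.png',im)
c=im[150:260,160:280]; cv2.imwrite(f'pics/s_{sys.argv[1]}.png',cv2.resize(c,None,fx=5,fy=5,interpolation=cv2.INTER_CUBIC))
E
python3 look.py 3
```

```text
t 3.4167 n,u,z mm [-97.7  -9.7   6.4] F [-1.04 -0.17 -0.11] FN -1.04 w 0.08559854311689741
```

View pics/s_3.png

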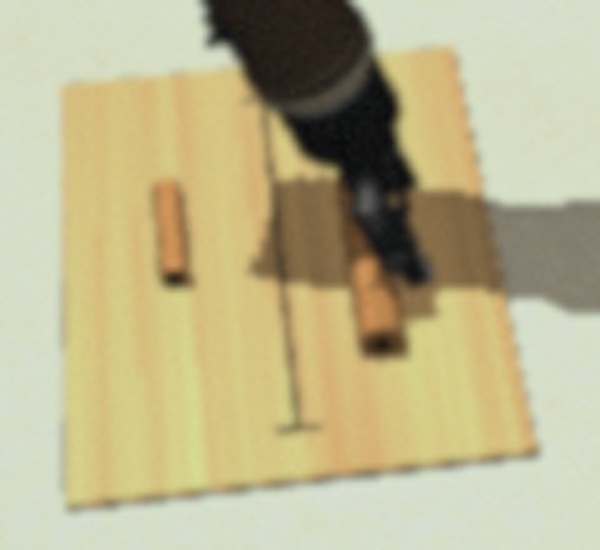

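Request:
send_rows:
  deltas:
    - {"linear":[0,-0.001,-0.003],"delta_rot":[0,0,0],"fingers":-1}
    - {"linear":[0,-0.002,-0.006],"delta_rot":[0,0,0],"fingers":-1}
    - {"linear":[0,-0.003,-0.009],"delta_rot":[0,0,0],"fingers":-1}
    - {"linear":[0,-0.0045,-0.012],"delta_rot":[0,0,0],"fingers":-1}
    - {"linear":[0,-0.0055,-0.015],"delta_rot":[0,0,0],"fingers":-1}
    - {"linear":[0,-0.0065,-0.018],"delta_rot":[0,0,0],"fingers":-1}
    - {"linear":[0,-0.0075,-0.021],"delta_rot":[0,0,0],"fingers":-1}
    - {"linear":[0,-0.0088,-0.024],"delta_rot":[0,0,0],"fingers":-1}

```text
time_s: 4.13
tcp_pos: [0.5284, -0.0334, 0.0068]
orientation: [-0.349, -0.456, 0.65, 0.497]
contact_force: [-2.8, -0.5, 4.5]
grip_width: 0.085
```

```bash
python3 look.py 4
```

```text
t 4.1333 n,u,z mm [-88.2  -9.6   6.8] F [-2.76 -0.49  4.55] FN -2.79 w 0.0850347003234691
```

View pics/s_4.png

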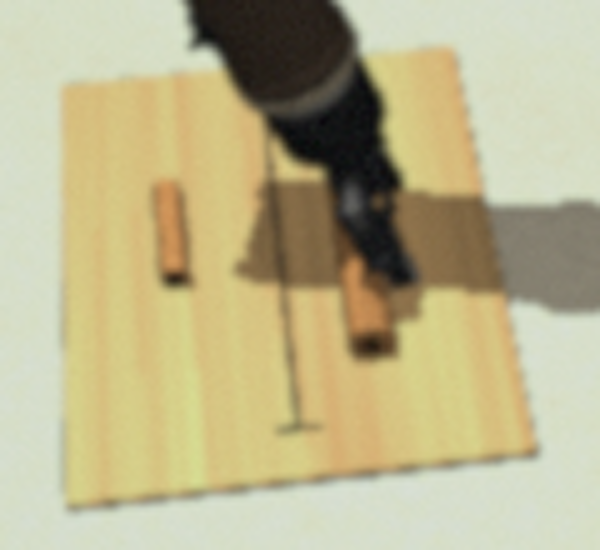

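```bash
python3 -c "
from h import *
P=lambda n,u,z: MID+n*N+u*U+np.array([0,0,z])
c=lambda p:((proj('side',p)-[160,150])*5).round(0)
s=readout.read_state(); Rt=R.from_quat(s['orientation']); t=s['tcp_pos']
print('fingertip pts crop px')
for x in (.043,.057):
  for y in (0,-.013,-.03):
    for z in (-.011,.011):
      p=t+Rt.apply([x,y,z]); print(x,y,z,p[2].round(4),c(p))
for nn in (-.064,-.056,-.052): print('grip end axis',nn,c(P(nn,-.11,.024)))
"
python3 - <<'E'
import cv2
im=cv2.imread('pics/side_4.png')[180:220,215:265]
cv2.imwrite('pics/z4.png',cv2.resize(im,None,fx=14,fy=14,interpolation=cv2.INTER_CUBIC))
E
```

```text
fingertip pts crop px
0.043 0 -0.011 0.003 [[394. 298.]]
0.043 0 0.011 0.0105 [[424. 287.]]
0.043 -0.013 -0.011 0.0152 [[387. 286.]]
0.043 -0.013 0.011 0.0227 [[417. 275.]]
0.043 -0.03 -0.011 0.0312 [[378. 271.]]
0.043 -0.03 0.011 0.0387 [[408. 260.]]
0.057 0 -0.011 0.003 [[396. 313.]]
0.057 0 0.011 0.0105 [[426. 302.]]
0.057 -0.013 -0.011 0.0152 [[389. 301.]]
0.057 -0.013 0.011 0.0227 [[419. 290.]]
0.057 -0.03 -0.011 0.0312 [[380. 286.]]
0.057 -0.03 0.011 0.0387 [[410. 275.]]
grip end axis -0.064 [[383. 342.]]
grip end axis -0.056 [[371. 343.]]
grip end axis -0.052 [[365. 344.]]
```

View pics/z4.png

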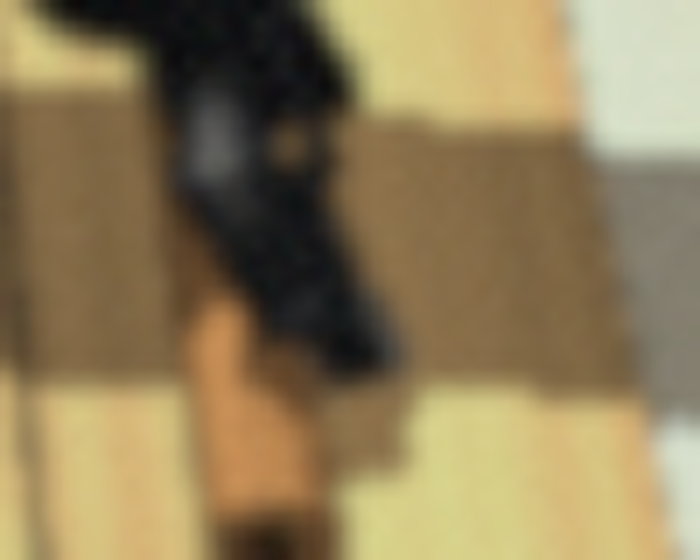

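Request:
send_rows:
  deltas:
    - {"linear":[0,0.001,0.003],"delta_rot":[0,0,0],"fingers":-1}
    - {"linear":[0,0.002,0.006],"delta_rot":[0,0,0],"fingers":-1}

```text
time_s: 4.35
tcp_pos: [0.5271, -0.0336, 0.0065]
orientation: [-0.35, -0.457, 0.65, 0.497]
contact_force: [-0.7, 0.8, 0.2]
grip_width: 0.0855
```

```bash
python3 look.py 5
```

```text
t 4.35 n,u,z mm [-89.5  -9.7   6.5] F [-0.7   0.84  0.23] FN -0.46 w 0.08552219661776801
```

View pics/s_5.png

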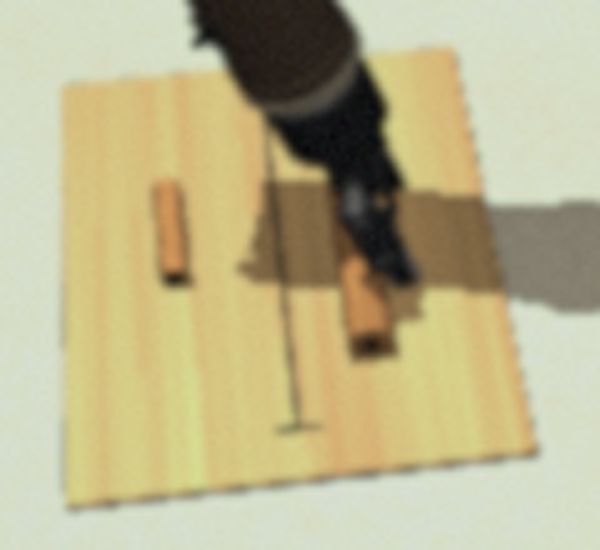

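Request:
send_rows:
  deltas:
    - {"linear":[0,0.01,0.03],"delta_rot":[0,0,0],"fingers":-1}
    - {"linear":[0,0.02,0.06],"delta_rot":[0,0,0],"fingers":-1}
    - {"linear":[0,-0.05,0.09],"delta_rot":[-0.0139,0,0],"fingers":-1}
    - {"linear":[0,-0.15,0.12],"delta_rot":[-0.0278,0,0],"fingers":-1}
    - {"linear":[0,-0.22,0.13],"delta_rot":[-0.0417,0,0],"fingers":-1}
    - {"linear":[0,-0.22,0.13],"delta_rot":[-0.0556,0,0],"fingers":-1}
    - {"linear":[0,-0.22,0.13],"delta_rot":[-0.0556,0,0],"fingers":-1}
    - {"linear":[0,-0.22,0.13],"delta_rot":[-0.0556,0,0],"fingers":-1}

```text
time_s: 5.07
tcp_pos: [0.5072, -0.0388, 0.1074]
orientation: [0.43, 0.562, -0.561, -0.429]
contact_force: [0.3, 0.3, -0.8]
grip_width: 0.0855
```

```bash
python3 look.py 6; python3 -c "
from h import *
im=cv2.cvtColor(snapshot('top'),cv2.COLOR_RGB2BGR); cv2.imwrite('pics/top6.png',im)
c=im[70:240,170:370]; cv2.imwrite('pics/c6.png',cv2.resize(c,None,fx=4,fy=3.5,interpolation=cv2.INTER_CUBIC))
plan(-.064,-.01,.05,0)
"
```

```text
t 5.0667 n,u,z mm [-110.    -9.9  107.4] F [ 0.28  0.26 -0.75] FN 0.34 w 0.08546056001354706
lin [-0.0004  0.141  -0.1119] rot [ 0.      0.     -0.0001] to [ 0.5516 -0.0266  0.05  ]
```

View pics/s_6.png

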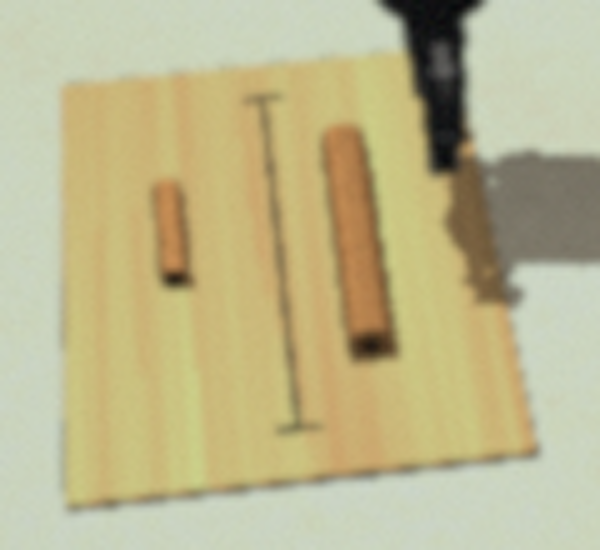

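View pics/c6.png

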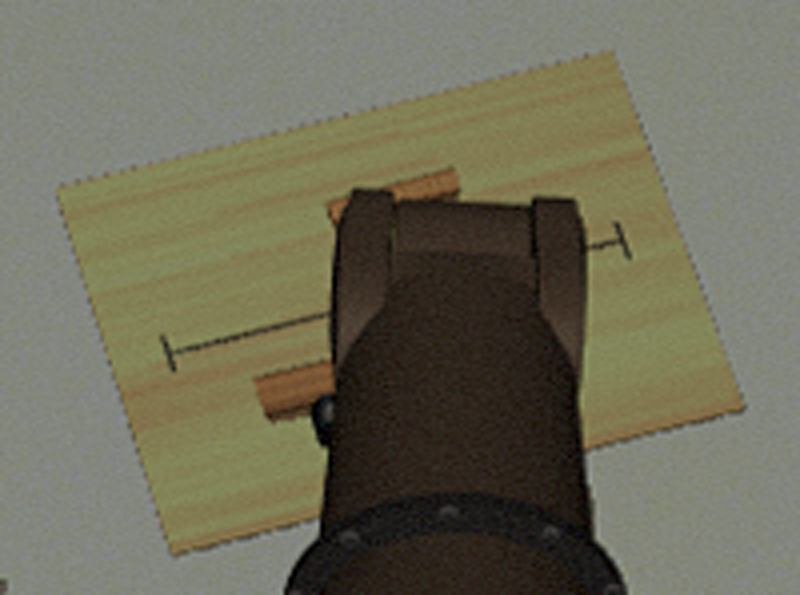

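```bash
cat >> h.py <<'E'
def sgrip(im):
    hsv=cv2.cvtColor(im,cv2.COLOR_BGR2HSV).astype(int)
    m=((hsv[...,0]<16)&(hsv[...,1]>105)).astype(np.uint8); k=np.zeros_like(m);k[165:228,205:255]=1;m*=k
    n,l,s,c=cv2.connectedComponentsWithStats(m); i=1+np.argmax(s[1:,4]); ys=np.unique(np.argwhere(l==i)[:,0])
    pts=np.array([(np.where(l[y]==i)[0].mean()+0.0,y) for y in ys])
    y0,y1=ys.min()+6,ys.max()-9
    pts=pts[(pts[:,1]>=y0)&(pts[:,1]<=y1)]
    w=ray('side',pts,0.024)-MID; n_=w@N; u_=w@U
    f=np.polyfit(u_,n_,1); print('side grip rows',ys.min(),ys.max(),'n(u=-10mm) mm',(1000*np.polyval(f,-.010)).round(2),'yaw deg rel line',np.degrees(np.arctan(f[0])).round(2),'area',s[i,4])
E
python3 -c "
from h import *
for f in ('side0','side_6'): sgrip(cv2.imread(f'pics/{f}.png'))"
```

```text
side grip rows 176 219 n(u=-10mm) mm -62.91 yaw deg rel line 0.3 area 284
side grip rows 176 219 n(u=-10mm) mm -55.54 yaw deg rel line -0.01 area 285
```

Request:
send_rows:
  deltas:
    - {"linear":[0,0.04,-0.05],"delta_rot":[0,0,0],"fingers":-1}
    - {"linear":[0,0.08,-0.1],"delta_rot":[0,0,0],"fingers":-1}
    - {"linear":[0,0.12,-0.115],"delta_rot":[0,0,0],"fingers":-1}
    - {"linear":[0,0.16,-0.115],"delta_rot":[0,0,0],"fingers":-1}
    - {"linear":[0,0.16,-0.115],"delta_rot":[0,0,0],"fingers":-1}
    - {"linear":[0,0.16,-0.115],"delta_rot":[0,0,0],"fingers":-1}

```text
time_s: 5.67
tcp_pos: [0.5521, -0.0262, 0.0413]
orientation: [-0.429, -0.561, 0.562, 0.43]
contact_force: [-0.1, 0.3, 0.4]
grip_width: 0.0858
```

```bash
python3 look.py 7
```

```text
t 5.6667 n,u,z mm [-63.4 -10.3  41.3] F [-0.12  0.31  0.37] FN -0.04 w 0.08578922571342451
```

View pics/s_7.png

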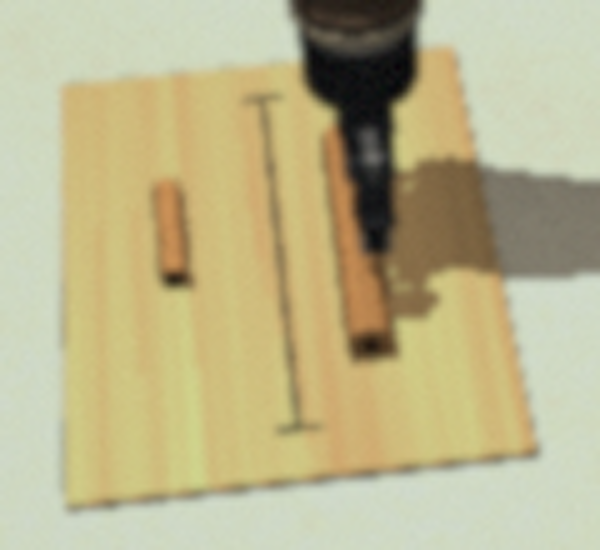

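Request:
send_rows:
  deltas:
    - {"linear":[0,0.01,-0.006],"delta_rot":[0,0,0],"fingers":-1}
    - {"linear":[0,0.02,-0.006],"delta_rot":[0,0,0],"fingers":-1}
    - {"linear":[0,0.026,-0.006],"delta_rot":[0,0,0],"fingers":-1}
    - {"linear":[0,0.028,-0.006],"delta_rot":[0,0,0],"fingers":-1}

```text
time_s: 6.05
tcp_pos: [0.5551, -0.0259, 0.0319]
orientation: [0.43, 0.562, -0.561, -0.429]
contact_force: [0.0, 0.6, 0.5]
grip_width: 0.0852
```

Request:
send_rows:
  deltas:
    - {"linear":[0,0.0025,0],"delta_rot":[0,0,0],"fingers":-1}
    - {"linear":[0,0.0025,0],"delta_rot":[0,0,0],"fingers":-1}

```text
time_s: 6.22
tcp_pos: [0.5551, -0.026, 0.031]
orientation: [0.431, 0.562, -0.561, -0.429]
contact_force: [0.3, -0.4, 0.5]
grip_width: 0.0852
```

Request:
send_rows:
  deltas:
    - {"linear":[0,0.0025,0],"delta_rot":[0,0,0],"fingers":-1}
    - {"linear":[0,0.0025,0],"delta_rot":[0,0,0],"fingers":-1}

```text
time_s: 6.38
tcp_pos: [0.5552, -0.026, 0.03]
orientation: [0.431, 0.562, -0.561, -0.429]
contact_force: [-0.1, -0.1, -0.2]
grip_width: 0.0855
```

Request:
send_rows:
  deltas:
    - {"linear":[0,0.0025,0],"delta_rot":[0,0,0],"fingers":-1}
    - {"linear":[0,0.0025,0],"delta_rot":[0,0,0],"fingers":-1}

```text
time_s: 6.55
tcp_pos: [0.5552, -0.0259, 0.0289]
orientation: [0.431, 0.562, -0.561, -0.429]
contact_force: [-0.3, -0.8, -0.4]
grip_width: 0.0851
```

Request:
send_rows:
  deltas:
    - {"linear":[0,0.0025,0],"delta_rot":[0,0,0],"fingers":-1}
    - {"linear":[0,0.0025,0],"delta_rot":[0,0,0],"fingers":-1}

```text
time_s: 6.72
tcp_pos: [0.5551, -0.0259, 0.0278]
orientation: [0.43, 0.562, -0.561, -0.429]
contact_force: [1.0, 0.3, -0.3]
grip_width: 0.0852
```

Request:
send_rows:
  deltas:
    - {"linear":[0,0.0025,0],"delta_rot":[0,0,0],"fingers":-1}
    - {"linear":[0,0.0025,0],"delta_rot":[0,0,0],"fingers":-1}

```text
time_s: 6.88
tcp_pos: [0.5553, -0.026, 0.0269]
orientation: [0.431, 0.562, -0.561, -0.429]
contact_force: [0.5, 0.1, 0.5]
grip_width: 0.0853
```

Request:
send_rows:
  deltas:
    - {"linear":[0,0.0025,0],"delta_rot":[0,0,0],"fingers":-1}
    - {"linear":[0,0.0025,0],"delta_rot":[0,0,0],"fingers":-1}

```text
time_s: 7.05
tcp_pos: [0.5563, -0.0257, 0.0267]
orientation: [0.431, 0.563, -0.56, -0.428]
contact_force: [-0.0, 1.0, 7.1]
grip_width: 0.0857
```

```bash
python3 look.py 8;  python3 -c "
from h import *
sgrip(cv2.imread('pics/side_8.png'))"
```

```text
t 7.05 n,u,z mm [-59.3  -9.7  26.7] F [-0.02  0.99  7.12] FN 0.24 w 0.08566102134079893
side grip rows 179 219 n(u=-10mm) mm -50.66 yaw deg rel line 3.56 area 174
```

View pics/s_8.png

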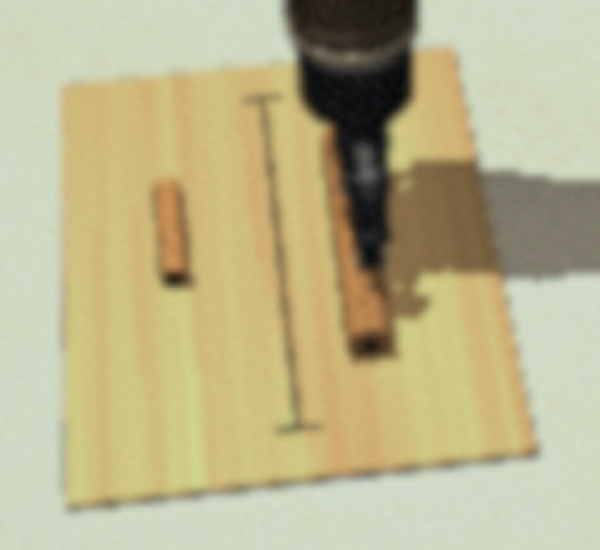

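Request:
send_rows:
  deltas:
    - {"linear":[0,0,-0.005],"delta_rot":[0,0,0],"fingers":-1}
    - {"linear":[0,0,-0.0125],"delta_rot":[0,0,0],"fingers":-1}
    - {"linear":[0,0,-0.02],"delta_rot":[0,0,0],"fingers":-1}
    - {"linear":[0,0,-0.0275],"delta_rot":[0,0,0],"fingers":-1}

```text
time_s: 7.43
tcp_pos: [0.5669, -0.0228, 0.0268]
orientation: [0.431, 0.563, -0.56, -0.428]
contact_force: [-0.7, 1.0, 7.8]
grip_width: 0.0855
```

Request:
send_rows:
  deltas:
    - {"linear":[0,0,-0.0075],"delta_rot":[0,0,0],"fingers":-1}
    - {"linear":[0,0,-0.015],"delta_rot":[0,0,0],"fingers":-1}
    - {"linear":[0,0,-0.0225],"delta_rot":[0,0,0],"fingers":-1}
    - {"linear":[0,0,-0.0275],"delta_rot":[0,0,0],"fingers":-1}
    - {"linear":[0,0,-0.0275],"delta_rot":[0,0,0],"fingers":-1}

```text
time_s: 7.85
tcp_pos: [0.5778, -0.0198, 0.0268]
orientation: [0.431, 0.563, -0.56, -0.428]
contact_force: [0.2, 0.6, 7.3]
grip_width: 0.0852
```

```bash
python3 look.py 9;  python3 -c "
from h import *
sgrip(cv2.imread('pics/side_9.png'))"
```

```text
t 7.85 n,u,z mm [-36.9  -9.7  26.8] F [0.19 0.56 7.26] FN 0.33 w 0.08522663887280439
side grip rows 198 220 n(u=-10mm) mm -43.5 yaw deg rel line 1.68 area 125
```

View pics/s_9.png

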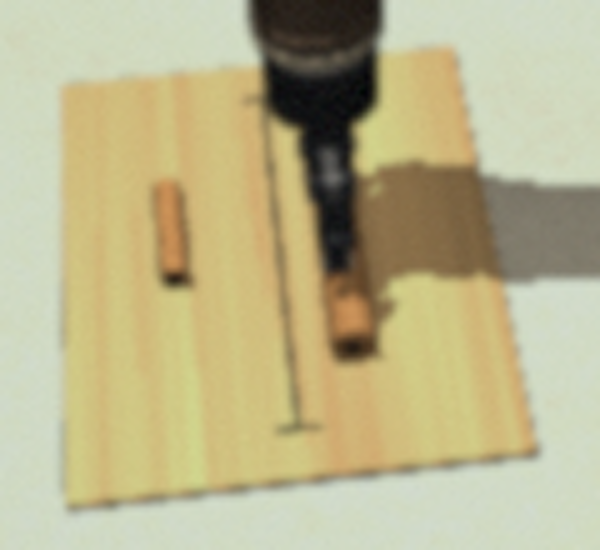

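Request:
send_rows:
  deltas:
    - {"linear":[0,-0.01,0],"delta_rot":[0,0,0],"fingers":-1}
    - {"linear":[0,-0.02,0],"delta_rot":[0,0,0],"fingers":-1}
    - {"linear":[0,-0.02,0.017],"delta_rot":[0,0,0],"fingers":-1}
    - {"linear":[0,-0.02,0.034],"delta_rot":[0,0,0],"fingers":-1}
    - {"linear":[0,-0.02,0.034],"delta_rot":[0,0,0],"fingers":-1}
    - {"linear":[0,-0.02,0.034],"delta_rot":[0,0,0],"fingers":-1}

```text
time_s: 8.4
tcp_pos: [0.5624, -0.024, 0.0339]
orientation: [0.43, 0.562, -0.561, -0.429]
contact_force: [-0.0, 0.2, 0.2]
grip_width: 0.0854
```

```bash
python3 look.py 10;  python3 -c "
from h import *
sgrip(cv2.imread('pics/side_10.png'))"
```

```text
t 8.4 n,u,z mm [-52.9  -9.7  33.9] F [-0.04  0.21  0.18] FN 0.01 w 0.08535743328196083
side grip rows 177 220 n(u=-10mm) mm -42.01 yaw deg rel line 2.49 area 232
```

View pics/s_10.png

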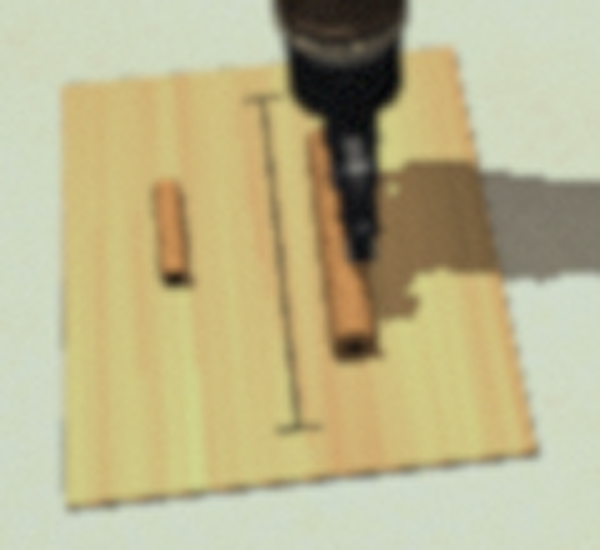

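Request:
send_rows:
  deltas:
    - {"linear":[0,0.01,-0.006],"delta_rot":[0,0,0],"fingers":-1}
    - {"linear":[0,0.0155,-0.006],"delta_rot":[0,0,0],"fingers":-1}
    - {"linear":[0,0.018,-0.006],"delta_rot":[0,0,0],"fingers":-1}
    - {"linear":[0,0.02,-0.006],"delta_rot":[0,0,0],"fingers":-1}
    - {"linear":[0,0.02,-0.006],"delta_rot":[0,0,0],"fingers":-1}

```text
time_s: 8.87
tcp_pos: [0.567, -0.0226, 0.0267]
orientation: [0.431, 0.563, -0.56, -0.428]
contact_force: [0.8, 0.3, 8.0]
grip_width: 0.0857
```

Request:
send_rows:
  deltas:
    - {"linear":[0,0,-0.005],"delta_rot":[0,0,0],"fingers":-1}
    - {"linear":[0,0,-0.0125],"delta_rot":[0,0,0],"fingers":-1}
    - {"linear":[0,0,-0.02],"delta_rot":[0,0,0],"fingers":-1}
    - {"linear":[0,0,-0.0275],"delta_rot":[0,0,0],"fingers":-1}
    - {"linear":[0,0,-0.035],"delta_rot":[0,0,0],"fingers":-1}

```text
time_s: 9.28
tcp_pos: [0.5804, -0.019, 0.0268]
orientation: [0.431, 0.563, -0.56, -0.428]
contact_force: [-0.4, 1.3, 9.0]
grip_width: 0.0852
```

Request:
send_rows:
  deltas:
    - {"linear":[0,0,-0.0075],"delta_rot":[0,0,0],"fingers":-1}
    - {"linear":[0,0,-0.015],"delta_rot":[0,0,0],"fingers":-1}
    - {"linear":[0,0,-0.0225],"delta_rot":[0,0,0],"fingers":-1}
    - {"linear":[0,0,-0.03],"delta_rot":[0,0,0],"fingers":-1}
    - {"linear":[0,0,-0.03],"delta_rot":[0,0,0],"fingers":-1}

```text
time_s: 9.7
tcp_pos: [0.5925, -0.0157, 0.0268]
orientation: [0.431, 0.563, -0.56, -0.428]
contact_force: [0.3, 1.1, 9.2]
grip_width: 0.0857
```

Request:
send_rows:
  deltas:
    - {"linear":[0,-0.01,0],"delta_rot":[0,0,0],"fingers":-1}
    - {"linear":[0,-0.02,0],"delta_rot":[0,0,0],"fingers":-1}
    - {"linear":[0,-0.02,0.017],"delta_rot":[0,0,0],"fingers":-1}
    - {"linear":[0,-0.02,0.034],"delta_rot":[0,0,0],"fingers":-1}
    - {"linear":[0,-0.02,0.034],"delta_rot":[0,0,0],"fingers":-1}

```text
time_s: 10.12
tcp_pos: [0.5753, -0.0207, 0.0337]
orientation: [0.43, 0.562, -0.561, -0.429]
contact_force: [0.1, -0.3, -0.7]
grip_width: 0.0854
```

```bash
python3 look.py 11;  python3 -c "
from h import *
sgrip(cv2.imread('pics/side_11.png'))"
```

```text
t 10.1167 n,u,z mm [-39.5  -9.6  33.7] F [ 0.1  -0.28 -0.71] FN 0.03 w 0.08540584744625203
side grip rows 177 212 n(u=-10mm) mm -21.37 yaw deg rel line -2.86 area 65
```

View pics/s_11.png

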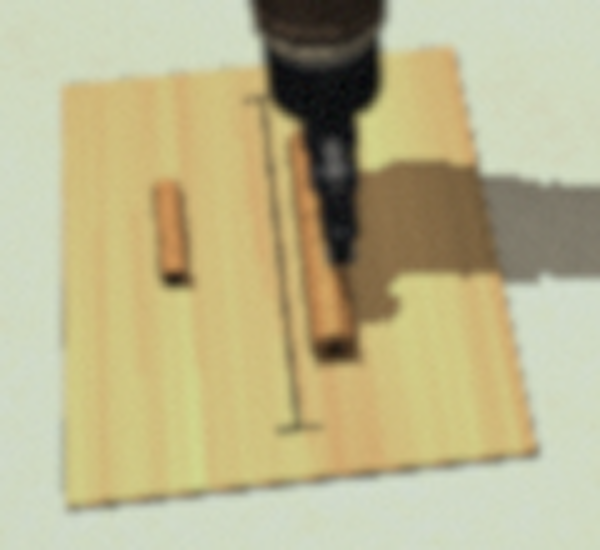

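Request:
send_rows:
  deltas:
    - {"linear":[0,0.01,-0.004],"delta_rot":[0,0,0],"fingers":-1}
    - {"linear":[0,0.0155,-0.004],"delta_rot":[0,0,0],"fingers":-1}
    - {"linear":[0,0.018,-0.004],"delta_rot":[0,0,0],"fingers":-1}
    - {"linear":[0,0.02,-0.004],"delta_rot":[0,0,0],"fingers":-1}
    - {"linear":[0,0.02,-0.004],"delta_rot":[0,0,0],"fingers":-1}

```text
time_s: 10.58
tcp_pos: [0.5806, -0.019, 0.0268]
orientation: [0.431, 0.563, -0.56, -0.428]
contact_force: [-0.1, -0.0, 8.1]
grip_width: 0.0852
```

Request:
send_rows:
  deltas:
    - {"linear":[0,0,-0.005],"delta_rot":[0,0,0],"fingers":-1}
    - {"linear":[0,0,-0.0125],"delta_rot":[0,0,0],"fingers":-1}
    - {"linear":[0,0,-0.02],"delta_rot":[0,0,0],"fingers":-1}
    - {"linear":[0,0,-0.0275],"delta_rot":[0,0,0],"fingers":-1}
    - {"linear":[0,0,-0.035],"delta_rot":[0,0,0],"fingers":-1}

```text
time_s: 11.0
tcp_pos: [0.5939, -0.0153, 0.0268]
orientation: [0.431, 0.563, -0.56, -0.428]
contact_force: [-0.7, 0.6, 8.2]
grip_width: 0.0855
```

Request:
send_rows:
  deltas:
    - {"linear":[0,0,-0.0075],"delta_rot":[0,0,0],"fingers":-1}
    - {"linear":[0,0,-0.015],"delta_rot":[0,0,0],"fingers":-1}
    - {"linear":[0,0,-0.0225],"delta_rot":[0,0,0],"fingers":-1}
    - {"linear":[0,0,-0.03],"delta_rot":[0,0,0],"fingers":-1}
    - {"linear":[0,0,-0.03],"delta_rot":[0,0,0],"fingers":-1}

```text
time_s: 11.42
tcp_pos: [0.606, -0.0121, 0.0268]
orientation: [0.431, 0.563, -0.56, -0.428]
contact_force: [0.0, 1.0, 8.5]
grip_width: 0.0855
```

Request:
send_rows:
  deltas:
    - {"linear":[0,-0.01,0],"delta_rot":[0,0,0],"fingers":-1}
    - {"linear":[0,-0.02,0],"delta_rot":[0,0,0],"fingers":-1}
    - {"linear":[0,-0.02,0.017],"delta_rot":[0,0,0],"fingers":-1}
    - {"linear":[0,-0.02,0.034],"delta_rot":[0,0,0],"fingers":-1}
    - {"linear":[0,-0.02,0.034],"delta_rot":[0,0,0],"fingers":-1}

```text
time_s: 11.83
tcp_pos: [0.5889, -0.017, 0.0337]
orientation: [0.43, 0.562, -0.561, -0.429]
contact_force: [-0.2, -1.4, 0.5]
grip_width: 0.0854
```

```bash
python3 look.py 12
```

```text
t 11.8333 n,u,z mm [-25.5  -9.6  33.7] F [-0.21 -1.43  0.45] FN -0.58 w 0.0853660767387479
```

View pics/s_12.png

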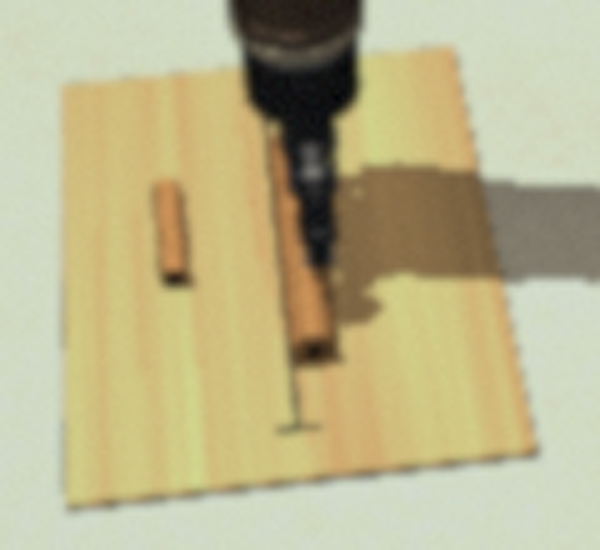

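Request:
send_rows:
  deltas:
    - {"linear":[0,0.01,-0.004],"delta_rot":[0,0,0],"fingers":-1}
    - {"linear":[0,0.0155,-0.004],"delta_rot":[0,0,0],"fingers":-1}
    - {"linear":[0,0.018,-0.004],"delta_rot":[0,0,0],"fingers":-1}
    - {"linear":[0,0.02,-0.004],"delta_rot":[0,0,0],"fingers":-1}
    - {"linear":[0,0.02,-0.004],"delta_rot":[0,0,0],"fingers":-1}

```text
time_s: 12.3
tcp_pos: [0.594, -0.0153, 0.0268]
orientation: [0.431, 0.563, -0.56, -0.428]
contact_force: [0.7, 1.5, 8.1]
grip_width: 0.0853
```

Request:
send_rows:
  deltas:
    - {"linear":[0,0,-0.005],"delta_rot":[0,0,0],"fingers":-1}
    - {"linear":[0,0,-0.0125],"delta_rot":[0,0,0],"fingers":-1}
    - {"linear":[0,0,-0.02],"delta_rot":[0,0,0],"fingers":-1}
    - {"linear":[0,0,-0.0275],"delta_rot":[0,0,0],"fingers":-1}
    - {"linear":[0,0,-0.035],"delta_rot":[0,0,0],"fingers":-1}

```text
time_s: 12.72
tcp_pos: [0.6074, -0.0117, 0.0268]
orientation: [0.431, 0.563, -0.56, -0.428]
contact_force: [0.1, 1.4, 7.1]
grip_width: 0.0856
```

Request:
send_rows:
  deltas:
    - {"linear":[0,0,-0.0075],"delta_rot":[0,0,0],"fingers":-1}
    - {"linear":[0,0,-0.015],"delta_rot":[0,0,0],"fingers":-1}
    - {"linear":[0,0,-0.02],"delta_rot":[0,0,0],"fingers":-1}
    - {"linear":[0,0,-0.025],"delta_rot":[0,0,0],"fingers":-1}
    - {"linear":[0,0,-0.025],"delta_rot":[0,0,0],"fingers":-1}

```text
time_s: 13.13
tcp_pos: [0.6174, -0.009, 0.0269]
orientation: [0.431, 0.563, -0.56, -0.428]
contact_force: [-0.4, 0.5, 8.7]
grip_width: 0.0855
```

Request:
send_rows:
  deltas:
    - {"linear":[0,-0.01,0],"delta_rot":[0,0,0],"fingers":-1}
    - {"linear":[0,-0.05,0],"delta_rot":[0,0,0],"fingers":-1}
    - {"linear":[0,-0.13,0.06],"delta_rot":[0,0,0],"fingers":-1}
    - {"linear":[0,-0.2,0.14],"delta_rot":[0,0,0],"fingers":-1}
    - {"linear":[0,-0.25,0.22],"delta_rot":[0,0,0],"fingers":-1}
    - {"linear":[0,-0.25,0.28],"delta_rot":[0,0,0],"fingers":-1}
    - {"linear":[0,-0.25,0.28],"delta_rot":[0,0,0],"fingers":-1}
    - {"linear":[0,-0.25,0.28],"delta_rot":[0,0,0],"fingers":-1}

```text
time_s: 13.8
tcp_pos: [0.5067, -0.0391, 0.1263]
orientation: [0.431, 0.562, -0.561, -0.429]
contact_force: [0.6, 0.1, 0.3]
grip_width: 0.0854
```

```bash
python3 look.py 13;  python3 -c "
from h import *
sgrip(cv2.imread('pics/side_13.png'))
im=cv2.cvtColor(snapshot('top'),cv2.COLOR_RGB2BGR); cv2.imwrite('pics/top13.png',im)
c=im[70:240,170:370]; cv2.imwrite('pics/c13.png',cv2.resize(c,None,fx=4,fy=3.5,interpolation=cv2.INTER_CUBIC))"
```

```text
t 13.8 n,u,z mm [-110.6   -9.7  126.3] F [0.64 0.07 0.33] FN 0.64 w 0.08537291306335337
side grip rows 177 221 n(u=-10mm) mm -6.2 yaw deg rel line 0.44 area 314
```

View pics/s_13.png

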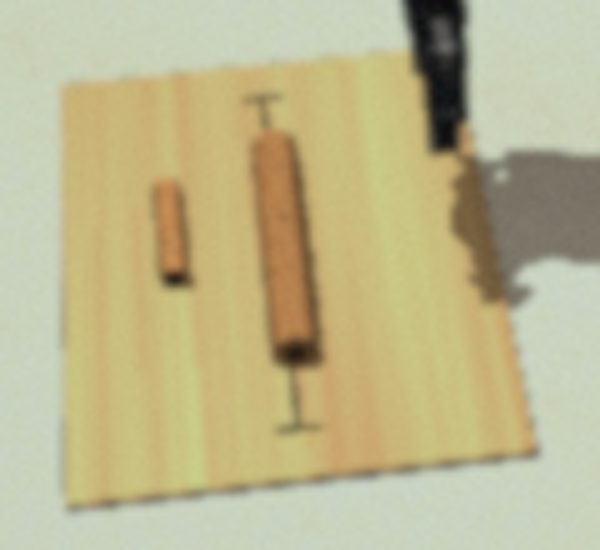

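View pics/c13.png

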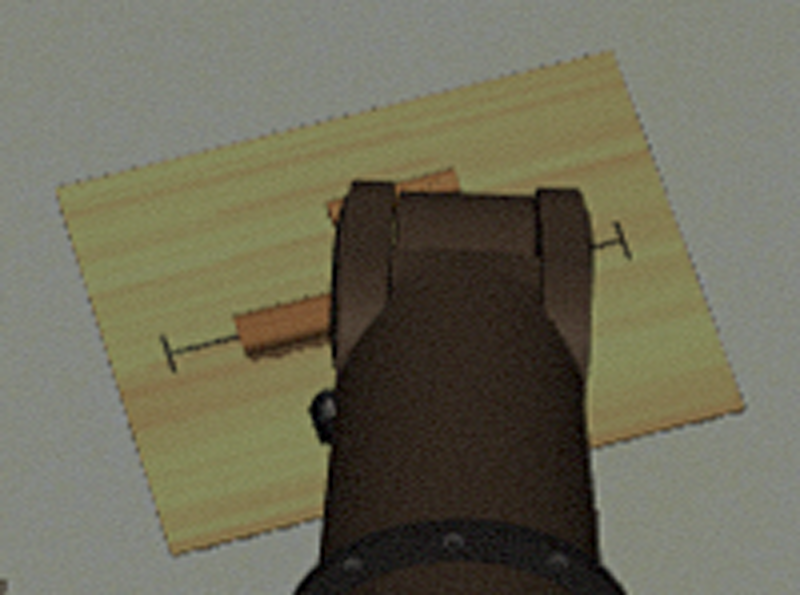

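```bash
cat >> h.py <<'E'
def edges(cam,im,us,rng=.03,show=False):
    # gradient edges of grip silhouette along n at plane z=.024, then axis n (tangent midpoint) ; returns n of both edges on that plane
    hsv=cv2.cvtColor(im,cv2.COLOR_BGR2HSV); g=cv2.cvtColor(im,cv2.COLOR_BGR2LAB).astype(np.float32)
    return g
def prof(cam,im,u,n0,n1,z,step=.001):
    ns=np.arange(n0,n1,step); px=proj(cam,MID+ns[:,None]*N+u*U+[0,0,z]).astype(np.float32)
    v=np.array([cv2.remap(im.astype(np.float32),px[:,0].reshape(1,-1),px[:,1].reshape(1,-1),cv2.INTER_CUBIC)[0]])[0]
    return ns,v
E
python3 - <<'E'
from h import *
im=cv2.imread('pics/side_13.png')
def avg(cam,im,us,n0,n1,z):
    return np.mean([prof(cam,im,u,n0,n1,z)[1] for u in us],0)
us=np.arange(-.09,.07,.004)
a=avg('side',im,us,-.035,.03,.024)
ns=np.arange(-.035,.03,.001)
for n,v in list(zip(ns,a))[::2]: print('%.0f'%(n*1000),v.round(0))
print('line side (z=8)')
for us in (np.arange(-.155,-.12,.003),np.arange(.115,.155,.003)):
    v=avg('side',im,us,-.012,.012,.008).sum(1); d=np.clip(np.median(v)-v-20,0,None); print((np.arange(-.012,.012,.001)*d).sum()/d.sum()*1000)
imt=cv2.imread('pics/top13.png')
us=np.arange(-.11,-.075,.003); print('top')
a=avg('top',imt,us,-.035,.03,.024)
for n,v in list(zip(ns,a))[::2]: print('%.0f'%(n*1000),v.round(0))
v=avg('top',imt,np.arange(-.155,-.12,.003),-.012,.012,.008).sum(1);d=np.clip(np.median(v)-v-20,0,None); print('line top',(np.arange(-.012,.012,.001)*d).sum()/d.sum()*1000)
# tangent offsets: silhouette edges projected to plane z=.024 for axis n=0
for cam in('side','top'):
    o=camera_params(cam)['xyz']-MID; for_=[]
    for u in(-.09,0,.06):
        x,z=o@N,o[2]-.024; D=np.hypot(x,z); phi=np.arctan2(x,z); b=np.arcsin(.016/D)
        e=[x-z*np.tan(phi+s*b) for s in(1,-1)]; for_.append(np.round(np.array(e)*1000,2))
    print(cam,for_[0])
E
```

```text
-35 [122. 185. 202.]
-33 [120. 183. 203.]
-31 [119. 180. 202.]
-29 [115. 175. 199.]
-27 [109. 165. 190.]
-25 [ 97. 148. 171.]
-23 [ 80. 123. 147.]
-21 [ 64. 101. 127.]
-19 [ 56.  91. 123.]
-17 [ 58.  96. 135.]
-15 [ 65. 108. 153.]
-13 [ 72. 119. 167.]
-11 [ 76. 126. 176.]
-9 [ 77. 128. 180.]
-7 [ 77. 129. 181.]
-5 [ 77. 129. 181.]
-3 [ 77. 129. 181.]
-1 [ 77. 129. 181.]
1 [ 77. 128. 180.]
3 [ 74. 125. 176.]
5 [ 71. 120. 168.]
7 [ 71. 117. 160.]
9 [ 77. 122. 159.]
11 [ 88. 137. 167.]
13 [102. 155. 181.]
15 [112. 170. 194.]
17 [118. 179. 200.]
19 [121. 183. 202.]
21 [121. 184. 202.]
23 [121. 184. 202.]
25 [121. 184. 202.]
27 [122. 184. 202.]
29 [122. 186. 202.]
line side (z=8)
-2.04706740992547
-1.1133688373727373
top
-35 [ 82. 125. 132.]
-33 [ 80. 122. 131.]
-31 [ 80. 120. 132.]
-29 [ 79. 120. 134.]
-27 [ 73. 109. 125.]
-25 [ 58.  87. 104.]
-23 [44. 66. 84.]
-21 [38. 57. 72.]
-19 [25. 42. 55.]
-17 [21. 38. 54.]
-15 [29. 49. 72.]
-13 [38. 64. 92.]
-11 [ 47.  78. 111.]
-9 [ 52.  85. 122.]
-7 [ 53.  87. 125.]
-5 [ 53.  87. 123.]
-3 [ 54.  88. 126.]
-1 [ 53.  87. 125.]
1 [ 51.  83. 120.]
3 [ 52.  85. 122.]
5 [ 53.  87. 125.]
7 [ 52.  86. 123.]
9 [ 47.  77. 113.]
11 [ 43.  72. 101.]
13 [ 58.  91. 104.]
15 [ 78. 118. 120.]
17 [ 87. 132. 133.]
19 [ 87. 131. 133.]
21 [ 85. 127. 131.]
23 [ 84. 126. 131.]
25 [ 83. 126. 131.]
27 [ 83. 127. 131.]
29 [ 86. 131. 131.]
line top -0.11821625381161982
side [-16.  16.]
top [-16.35  16.44]
```

Request:
send_rows:
  deltas:
    - {"linear":[0,0.05,-0.1],"delta_rot":[0,0,0],"fingers":-1}
    - {"linear":[0,0.13,-0.2],"delta_rot":[0,0,0],"fingers":-1}
    - {"linear":[0,0.19,-0.25],"delta_rot":[0,0,0],"fingers":-1}
    - {"linear":[0,0.22,-0.25],"delta_rot":[0,0,0],"fingers":-1}
    - {"linear":[0,0.235,-0.25],"delta_rot":[0,0,0],"fingers":-1}
    - {"linear":[0,0.243,-0.25],"delta_rot":[0,0,0],"fingers":-1}
    - {"linear":[0,0.25,-0.25],"delta_rot":[0,0,0],"fingers":-1}
    - {"linear":[0,0.25,-0.25],"delta_rot":[0,0,0],"fingers":-1}

```text
time_s: 14.57
tcp_pos: [0.6046, -0.0126, 0.0273]
orientation: [0.431, 0.563, -0.56, -0.428]
contact_force: [0.3, 0.1, 0.1]
grip_width: 0.0853
```

Request:
send_rows:
  deltas:
    - {"linear":[0,0,-0.004],"delta_rot":[0,0,0],"fingers":-1}
    - {"linear":[0,0,-0.008],"delta_rot":[0,0,0],"fingers":-1}
    - {"linear":[0,0,-0.012],"delta_rot":[0,0,0],"fingers":-1}
    - {"linear":[0,0,-0.015],"delta_rot":[0,0,0],"fingers":-1}
    - {"linear":[0,0,-0.017],"delta_rot":[0,0,0],"fingers":-1}
    - {"linear":[0,0,-0.017],"delta_rot":[0,0,0],"fingers":-1}
    - {"linear":[0,0,-0.017],"delta_rot":[0,0,0],"fingers":-1}

```text
time_s: 15.15
tcp_pos: [0.6116, -0.011, 0.0269]
orientation: [0.431, 0.563, -0.561, -0.428]
contact_force: [0.5, -0.6, 5.5]
grip_width: 0.0856
```

Request:
send_rows:
  deltas:
    - {"linear":[0,-0.01,0],"delta_rot":[0,0,0],"fingers":-1}
    - {"linear":[0,-0.05,0],"delta_rot":[0,0,0],"fingers":-1}
    - {"linear":[0,-0.13,0.06],"delta_rot":[0,0,0],"fingers":-1}
    - {"linear":[0,-0.2,0.14],"delta_rot":[0,0,0],"fingers":-1}
    - {"linear":[0,-0.25,0.22],"delta_rot":[0,0,0],"fingers":-1}
    - {"linear":[0,-0.25,0.28],"delta_rot":[0,0,0],"fingers":-1}
    - {"linear":[0,-0.25,0.28],"delta_rot":[0,0,0],"fingers":-1}
    - {"linear":[0,-0.25,0.28],"delta_rot":[0,0,0],"fingers":-1}

```text
time_s: 15.82
tcp_pos: [0.5014, -0.0405, 0.1264]
orientation: [0.431, 0.562, -0.561, -0.429]
contact_force: [0.3, 0.3, 0.7]
grip_width: 0.0853
```

Request:
send_rows:
  deltas:
    - {"linear":[0.1,0,0],"delta_rot":[0,0,0],"fingers":-1}
    - {"linear":[0.2,0,0],"delta_rot":[0,0,0],"fingers":-1}
    - {"linear":[0.3,0,0],"delta_rot":[0,0,0],"fingers":-1}
    - {"linear":[0.4,0,0],"delta_rot":[0,0,0],"fingers":-1}
    - {"linear":[0.5,0,0],"delta_rot":[0,0,0],"fingers":-1}
    - {"linear":[0.6,0,0],"delta_rot":[0,0,0],"fingers":-1}
    - {"linear":[0.6,0,0],"delta_rot":[0,0,0],"fingers":-1}
    - {"linear":[0.6,0,0],"delta_rot":[0,0,0],"fingers":-1}

```text
time_s: 16.48
tcp_pos: [0.4392, 0.1949, 0.1252]
orientation: [0.429, 0.564, -0.562, -0.427]
contact_force: [-0.3, -0.6, 0.8]
grip_width: 0.0856
```

```bash
cat > fin.py <<'E'
import sys
from h import *
k=sys.argv[1]; where()
ims={}
for cam in('side','top'):
    im=cv2.cvtColor(snapshot(cam),cv2.COLOR_RGB2BGR); cv2.imwrite(f'pics/{cam}_{k}.png',im); ims[cam]=im
c=ims['top'][70:240,170:370]; cv2.imwrite(f'pics/c{k}.png',cv2.resize(c,None,fx=4,fy=3.5,interpolation=cv2.INTER_CUBIC))
c=ims['side'][150:260,160:280]; cv2.imwrite(f'pics/s_{k}.png',cv2.resize(c,None,fx=5,fy=5,interpolation=cv2.INTER_CUBIC))
def avg(cam,us,n0,n1,z,st=.0005): return np.arange(n0,n1,st),np.mean([prof(cam,ims[cam],u,n0,n1,z,st)[1] for u in us],0)
for cam in('side','top'):
    for a,b in((-.10,.07),(-.10,-.05),(-.05,0),(0,.05),(.04,.075)):
        n,v=avg(cam,np.arange(a,b,.003),-.03,.035,.024); g=v[:,0]
        d=np.gradient(g); i=np.argmax(np.where((n>.004),d,-9)); w=slice(i-4,i+5); e=(n[w]*d[w]).sum()/d[w].sum()
        print(cam,a,b,'far edge n mm',(e*1000).round(2),'-> axis',(e*1000-(16 if cam=='side' else 16.4)).round(2))
    for us in (np.arange(-.155,-.125,.003),np.arange(.115,.155,.003)):
        n,v=avg(cam,us,-.012,.012,.008); v=v.sum(1); d=np.clip(np.median(v)-v-20,0,None); print(cam,'line',((n*d).sum()/d.sum()*1000).round(2))
E
python3 fin.py 14
```

```text
t 16.4833 n,u,z mm [-114.4 -253.2  125.2] F [-0.35 -0.62  0.8 ] FN -0.5 w 0.0855798447810647
side -0.1 0.07 far edge n mm 13.46 -> axis -2.54
side -0.1 -0.05 far edge n mm 12.61 -> axis -3.39
side -0.05 0 far edge n mm 13.06 -> axis -2.94
side 0 0.05 far edge n mm 13.06 -> axis -2.94
side 0.04 0.075 far edge n mm 13.11 -> axis -2.89
side line -2.02
side line -1.02
top -0.1 0.07 far edge n mm 15.0 -> axis -1.4
top -0.1 -0.05 far edge n mm 14.72 -> axis -1.68
top -0.05 0 far edge n mm 14.7 -> axis -1.7
top 0 0.05 far edge n mm 14.72 -> axis -1.68
top 0.04 0.075 far edge n mm 15.09 -> axis -1.31
top line -0.1
top line 0.8
```

View pics/s_14.png

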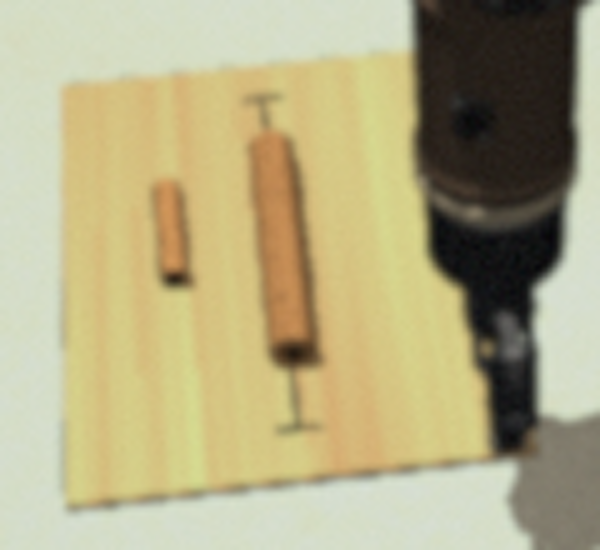

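View pics/c14.png

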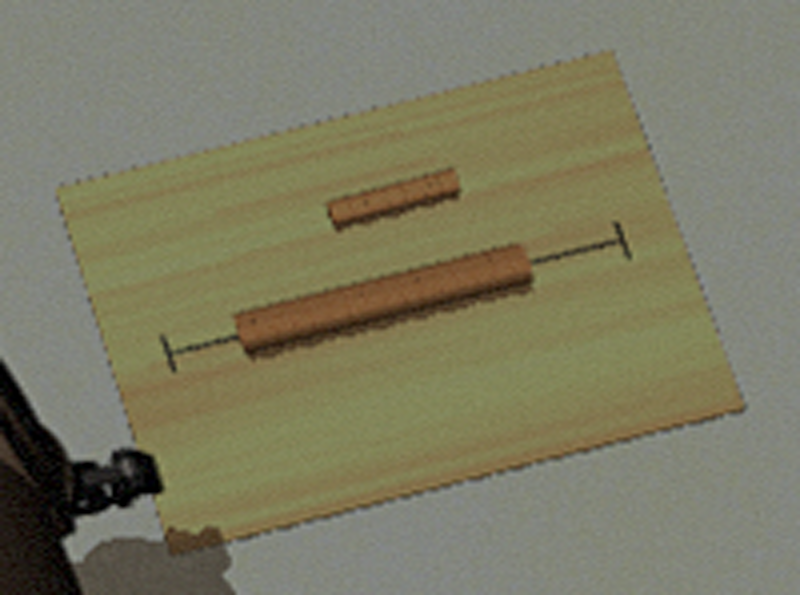

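Request:
send_rows:
  deltas:
    - {"linear":[-0.1,0,0],"delta_rot":[0,0,0],"fingers":-1}
    - {"linear":[-0.2,0,0],"delta_rot":[0,0,0],"fingers":-1}
    - {"linear":[-0.3,0,0],"delta_rot":[0,0,0],"fingers":-1}
    - {"linear":[-0.4,0,0],"delta_rot":[0,0,0],"fingers":-1}
    - {"linear":[-0.5,0,0],"delta_rot":[0,0,0],"fingers":-1}
    - {"linear":[-0.6,0,0],"delta_rot":[0,0,0],"fingers":-1}
    - {"linear":[-0.6,0,0],"delta_rot":[0,0,0],"fingers":-1}
    - {"linear":[-0.6,0,0],"delta_rot":[0,0,0],"fingers":-1}

```text
time_s: 17.25
tcp_pos: [0.5025, -0.045, 0.1257]
orientation: [0.433, 0.56, -0.559, -0.431]
contact_force: [-0.9, 0.2, -0.6]
grip_width: 0.0854
```

Request:
send_rows:
  deltas:
    - {"linear":[0,0.05,-0.1],"delta_rot":[0,0,0],"fingers":-1}
    - {"linear":[0,0.13,-0.2],"delta_rot":[0,0,0],"fingers":-1}
    - {"linear":[0,0.19,-0.272],"delta_rot":[0,0,0],"fingers":-1}
    - {"linear":[0,0.22,-0.272],"delta_rot":[0,0,0],"fingers":-1}
    - {"linear":[0,0.235,-0.272],"delta_rot":[0,0,0],"fingers":-1}
    - {"linear":[0,0.24,-0.272],"delta_rot":[0,0,0],"fingers":-1}
    - {"linear":[0,0.24,-0.272],"delta_rot":[0,0,0],"fingers":-1}
    - {"linear":[0,0.24,-0.272],"delta_rot":[0,0,0],"fingers":-1}

```text
time_s: 17.92
tcp_pos: [0.6072, -0.0121, 0.0312]
orientation: [0.431, 0.562, -0.561, -0.429]
contact_force: [0.2, -0.3, 0.2]
grip_width: 0.0853
```

Request:
send_rows:
  deltas:
    - {"linear":[0,0.004,0],"delta_rot":[0,0,0],"fingers":-1}
    - {"linear":[0,0.007,0],"delta_rot":[0,0,0],"fingers":-1}
    - {"linear":[0,0.01,0],"delta_rot":[0,0,0],"fingers":-1}
    - {"linear":[0,0.01,0],"delta_rot":[0,0,0],"fingers":-1}
    - {"linear":[0,0.01,0],"delta_rot":[0,0,0],"fingers":-1}

```text
time_s: 18.33
tcp_pos: [0.6082, -0.0117, 0.0269]
orientation: [0.431, 0.563, -0.561, -0.428]
contact_force: [0.9, -0.3, 5.4]
grip_width: 0.0857
```

```bash
python3 -c "
from h import *
where()"
```

```text
t 18.3333 n,u,z mm [-5.5 -9.5 26.9] F [ 0.89 -0.29  5.4 ] FN 0.78 w 0.08569998611207093
```

Request:
send_rows:
  deltas:
    - {"linear":[0,0,-0.002],"delta_rot":[0,0,0],"fingers":-1}
    - {"linear":[0,0,-0.004],"delta_rot":[0,0,0],"fingers":-1}
    - {"linear":[0,0,-0.006],"delta_rot":[0,0,0],"fingers":-1}
    - {"linear":[0,0,-0.008],"delta_rot":[0,0,0],"fingers":-1}
    - {"linear":[0,0,-0.008],"delta_rot":[0,0,0],"fingers":-1}
    - {"linear":[0,0,-0.008],"delta_rot":[0,0,0],"fingers":-1}
    - {"linear":[0,0,-0.008],"delta_rot":[0,0,0],"fingers":-1}

```text
time_s: 18.92
tcp_pos: [0.6116, -0.0108, 0.0268]
orientation: [0.431, 0.563, -0.561, -0.428]
contact_force: [-0.1, 0.1, 5.8]
grip_width: 0.0858
```

Request:
send_rows:
  deltas:
    - {"linear":[0,-0.01,0],"delta_rot":[0,0,0],"fingers":-1}
    - {"linear":[0,-0.05,0],"delta_rot":[0,0,0],"fingers":-1}
    - {"linear":[0,-0.13,0.06],"delta_rot":[0,0,0],"fingers":-1}
    - {"linear":[0,-0.2,0.14],"delta_rot":[0,0,0],"fingers":-1}
    - {"linear":[0,-0.25,0.22],"delta_rot":[0,0,0],"fingers":-1}
    - {"linear":[0,-0.25,0.28],"delta_rot":[0,0,0],"fingers":-1}
    - {"linear":[0,-0.25,0.28],"delta_rot":[0,0,0],"fingers":-1}
    - {"linear":[0,-0.25,0.28],"delta_rot":[0,0,0],"fingers":-1}

```text
time_s: 19.58
tcp_pos: [0.5015, -0.0405, 0.1264]
orientation: [0.431, 0.562, -0.561, -0.429]
contact_force: [0.3, -0.2, 0.9]
grip_width: 0.0854
```

Request:
send_rows:
  deltas:
    - {"linear":[0.1,0,0],"delta_rot":[0,0,0],"fingers":-1}
    - {"linear":[0.2,0,0],"delta_rot":[0,0,0],"fingers":-1}
    - {"linear":[0.3,0,0],"delta_rot":[0,0,0],"fingers":-1}
    - {"linear":[0.4,0,0],"delta_rot":[0,0,0],"fingers":-1}
    - {"linear":[0.5,0,0],"delta_rot":[0,0,0],"fingers":-1}
    - {"linear":[0.6,0,0],"delta_rot":[0,0,0],"fingers":-1}
    - {"linear":[0.6,0,0],"delta_rot":[0,0,0],"fingers":-1}
    - {"linear":[0.6,0,0],"delta_rot":[0,0,0],"fingers":-1}

```text
time_s: 20.25
tcp_pos: [0.4392, 0.1949, 0.1252]
orientation: [0.429, 0.564, -0.562, -0.427]
contact_force: [-0.0, -0.2, 0.0]
grip_width: 0.0848
```

```bash
python3 fin.py 15
```

```text
t 20.25 n,u,z mm [-114.4 -253.2  125.2] F [-0.03 -0.22  0.04] FN -0.08 w 0.08477866369146421
side -0.1 0.07 far edge n mm 14.56 -> axis -1.44
side -0.1 -0.05 far edge n mm 14.56 -> axis -1.44
side -0.05 0 far edge n mm 14.56 -> axis -1.44
side 0 0.05 far edge n mm 14.55 -> axis -1.45
side 0.04 0.075 far edge n mm 15.41 -> axis -0.59
side line -2.01
side line -0.64
top -0.1 0.07 far edge n mm 16.54 -> axis 0.14
top -0.1 -0.05 far edge n mm 16.55 -> axis 0.15
top -0.05 0 far edge n mm 16.52 -> axis 0.12
top 0 0.05 far edge n mm 16.56 -> axis 0.16
top 0.04 0.075 far edge n mm 16.53 -> axis 0.13
top line -0.11
top line 0.84
```

View pics/s_15.png

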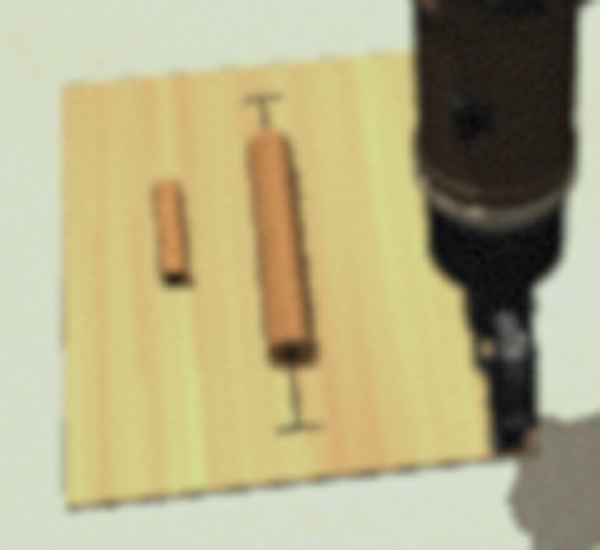

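View pics/top_15.png

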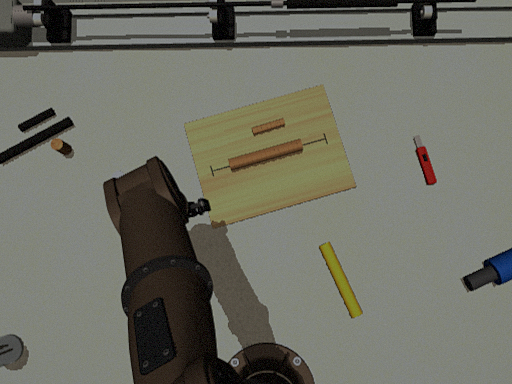

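```bash
python3 - <<'E'
import cv2,numpy as np
a=cv2.imread('pics/side0.png').astype(int);b=cv2.imread('pics/side_15.png').astype(int)
for n,(y0,y1,x0,x1) in {'spool':(285,312,198,224),'knife':(118,138,215,265),'short':(183,212,186,204)}.items():
    print(n,abs(a-b)[y0:y1,x0:x1].mean().round(1),abs(a-b)[y0:y1,x0:x1].max())
cv2.imwrite('pics/fs.png',b[100:340,130:330].astype(np.uint8).repeat(2,0).repeat(2,1))
E
```

```text
spool 3.0 8
knife 77.3 201
short 2.8 8
```

View pics/fs.png

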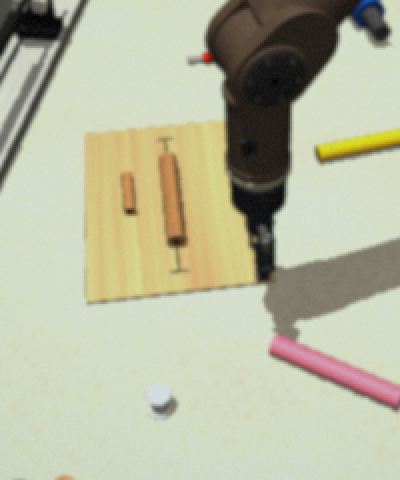

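Spool and short grip have not changed in the side view. The knife is partly occluded there, but the top view shows it at the same place. Handing in.

```bash
python3 -c "
from cell import env
print(env.sign_off())"
```

```text
the job is handed in; nothing more can be done
None
```

The long grip now rests along the black line, centred over it and between the end marks. I handed the job in at about 20 s of the 54 s allowed.

**How it moved:** I pressed both open fingertips on top of the grip at about 5–9 N and moved them sideways in six short strokes. The grip travelled about half as far as the fingertips, as it would when rolling without slip.

**First attempt:** My first move was a push from behind. It moved the grip about 8 mm, but the force was 4.5 N up against 2.8 N back, so I suspected it was jamming or skidding. I stopped and switched to rolling from the top. I could not confirm that those 8 mm were pure rolling.

**Last checks:**
- **Centring:** the grip's axis is within about 0.3 mm of the line in both camera views, with calibration good to about 2 mm, and I measured no clear tilt against the line. The side view's readings vary by about 1 mm along the grip.
- **Along the line:** the grip runs from about −110 to +90 mm along the line, inside the ±160 mm marks.
- **Other items:** the small grip and the spool are unchanged in the side view. The arm partly hides the knife there, so its side-view comparison failed. In the top view it looks to be in the same place.
- **Contact:** the arm was clear of the board and touching nothing at hand-in.

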